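# Reload the bench tape dispenser

## Robot

A 6-joint arm with a two-finger parallel gripper is mounted at the origin on the work surface. World frame = base frame: x ahead of the robot, y to its left, z up, the work surface at z = 0. Lengths are in m, angles in degrees, forces in N, time in s.
With the tool pointing down it reaches from about 0.3 to 0.875 m from the base axis. Payload 4.2 kg.
Tool frame: the origin (TCP) lies between the finger pads; the fingertips stand 11 mm ahead of it and the grasp point (between the pads) lies 8 mm behind it; z points along the fingers, y is the direction in which the jaws open and shut (so a half turn about z gives the same grasp; the last joint's range is limited). The gripper opens to 85 mm and grips with 20 to 120 N. Pads are 22 mm wide; open, the fingers measure 114 mm over their backs; the gripper's body (76 mm by 85 mm) begins 54 mm behind the grasp point. The pads swing forward as they close: fully open they stand 13 mm farther back than shut.
Start: joints at [-70.646, 18.312, 89.639, -0, 72.044, -1.146], TCP at [0.201, -0.539, 0.242] pointing down, gripper open.
Joint ranges: [-177.97, 177.97], [-48.28, 115.42], [12.27, 149.76], [-77.06, 257.06], [2.81, 150.46], [-146.56, 146.56]. Speed limits (degrees/s): [147.25, 147.25, 180, 180, 180, 180].

## Interface

Orientations are given as a 3x3 rotation matrix whose columns are the frame's x, y, z axes.
In Python, from station import ctrl gives the robot as it stands. The module is installed in compiled form; this text tells all that it offers.
- The arm moves only by the shell command python3 -m inch 'ROWS' [OPENING] [FORCE]. ROWS is JSON, a list of rows, each a list of 2 entries, a list of its own where there are three numbers: the shift along the tool's x, y, z in units of 60 mm (1.0 is 60 mm), then the turn about the tool's z in units of 8 degrees (1.0 is 8 degrees). In form: [[[x, y, z], yaw], ...]. A call has 1 to 12 rows; each row shifts and turns the commanded pose from where the row before left it, along the tool's axes as they then stand; what a row does not reach is not made up. A row lasts 1/8 s, in which the tool goes at most 62.5 mm and 10.7 degrees, less where a joint would pass 70% of its speed; a pose out of reach is approached as far as the arm can. A call is refused whole if a number of a shift passes 1 or a number of a turn 1, either way. A call with a gripper value outside its range is refused whole. OPENING is the closure, from -1 (fully open) to 1 (shut), set as the call begins (- or left out, the last holds). The fingers move at their own pace and stop on an object; FORCE is the grip in N (left out, the last holds). Time passes only in rows, so rows that do not move let the fingers close. It gives the time, the measured TCP pose, the force and the opening at its end, in the units of the state.
- ctrl.read_state(): the state, without advancing time (a new reading comes with each control period).
- ctrl.get_image(name): name is "scene" or "top" or "wrist"; returns the picture (384x512x3 uint8, red, green, blue); there is no depth.
- ctrl.calibration(name): a dict with "intrinsics" (3x3 intrinsics, pixels), "pose" (4x4, takes a point from camera to world coordinates). Camera axes: x right, y down, z forward; pixel columns grow to the right and rows downward; lengths in m; the calibration is good to about 2 mm. The wrist camera is an equidistant fisheye: a pixel r from the principal point sees the ray r / f radians off the axis. A picture is of the moment at which its call begins: read the wrist's pose just before it. calibration takes no time and is no camera call; for the wrist camera it gives the pose at the moment of the call.
- ctrl.finish_job(): hands the job in, once; it reports no verdict.
The state is a dict: "t": time; "joint_positions": joint angles; "joint_vel": joint speeds; "joint_efforts": joint torques, N m; "tcp_pos": TCP position; "tool_rot": TCP orientation; "ft_force": force on the tool from outside, world axes, zero at the start; "wrist_torque": the same for the moment, N m; "gripper_width": finger opening in m.
Only numpy, scipy, OpenCV 4.12 (cv2) and the standard library are available. Lean on these libraries where they do the work, as an engineer would, in place of code of your own. Each camera call takes 0.05 s, during which the arm holds its last target.

## Task

Reload the tape dispenser: take its empty spindle by the handle, thread it through all three tape rolls standing in the blue loading cradle and push on by feel against the cradle's end stop, past the drag of the spindle's brake springs, until the rolls are snug together against its flange. Lift the three off the cradle as one stack on the spindle and lay the loaded spindle back in the dispenser's two slots, handle on the same side as before, rolls still snug, then let go. Do not press hard on anything (keep well under 25 N) and leave everything else on the bench where it is.

Things in the scene. Friction and masses are not known exactly. Their poses are not given: they have to be found in the camera images.
- dispenser: tape dispenser, fixed: dark base 125 x 108 x 16 with two upright grey slotted cheek plates 56 wide, tops 91.5 above the bench. Origin on the bench, in the slots' middle plane, below the flange of a home spindle; x across (tear bar at -x), y along the spindle line (handle end +y, tip end -y), z up. Spindle home: axis along y, 75 up, origin at y = 0 (its neck floats 3 either way)
- handle_slot (a point): middle of the floor of the dispenser's handle-side U slot, at y = +11, z = 68 in its frame. The slot is 17 wide, open at the top, flared above 83; this cheek is 8 thick (y = +7 to +15) and takes the spindle's neck
- tip_slot (a point): the same for the tip-side cheek (y = -64 to -72), which takes the spindle's 14 thick end. A snug stack of three rolls has 4 or more to spare before this cheek, a loose one fouls it
- spindle: the dispenser's spindle, about 100 g, at first empty in both slots, axes parallel to the dispenser's. Origin on its axis at the flange face the rolls go against; y along the axis towards the handle. Neck 14 thick, y = +4 to +18; flange 38 across, y = 0 to +4; shaft 20 thick to y = -54; cone to 14 thick at y = -60; steel end to y = -84; nose 6 thick at y = -92. Brass springs on both sides of the shaft (28 across, pressed in by a core) drag each roll along with 1 to 3 N
- spindle_grip (a point): middle of the spindle's black handle, on its axis, at y = +53 in the spindle's frame; the handle is 24 wide (x), 22 high (z) and 70 long (y = +18 to +88); grip it from above, across x
- spindle_tip (a point): end of the spindle's nose, on its axis, at y = -92 in the spindle's frame. The springs drag the rolls forward to the stop; only there do the rolls slide home along the shaft, with up to 8 N for the three; once all touch the flange the force climbs steeply. Rolls stay where they were pushed on the shaft
- cradle: blue loading cradle, fixed: base plate 95 x 165 x 6; two slippery white rails 10 thick along y, 22 either side of the middle, tops 32 above the bench, y = +47 to -110; a red stop plate at the -y end. Origin on the bench on the middle line, z up. The rolls slide on the rails with under 0.5 N in all, with gaps between them and before the stop
- bore_line (a point): point on the line of the rolls' bores in the cradle, 60 above its origin; the line runs along the cradle's y. The spindle goes in from the +y end, moving towards -y
- stop_zone (a point): on the bore line at y = -50 of the cradle: middle of the range in which the stop's roll-side face may have been clamped, y = -72 to -28 (not measured). Two rubber buffers face the rolls, giving 1 mm per 5 N; the plate behind is rigid, 67 wide, up to 84 above the bench, with a notch 35 wide, open at the top from 40 above the bench, for the spindle's end
- roll_amber: amber tape roll, a rigid ring 70 outside, 26 bore, 19 wide, about 60 g, standing on edge on the cradle's two rails. Origin at its centre; its y axis is the bore's axis (it may turn about it)
- roll_white: white tape roll, a rigid ring 70 outside, 26 bore, 19 wide, about 60 g, standing on edge on the cradle's two rails. Origin at its centre; its y axis is the bore's axis (it may turn about it)
- roll_blue: blue tape roll, a rigid ring 70 outside, 26 bore, 19 wide, about 60 g, standing on edge on the cradle's two rails. Origin at its centre; its y axis is the bore's axis (it may turn about it)
- screwdriver: screwdriver with a red handle 26 thick, 160 long, lying on the mat (bystander)
- masking_tape: large cream masking-tape roll, 100 across and 24 high, lying flat; not for this spindle (76 core) (bystander)
- meter: yellow multimeter, 120 x 62 x 34, lying face up (bystander)
- cleaner: clear bottle with a red cap, 56 across, 160 high (bystander)
- wipes: pale blue box of wipes, 110 x 200 x 75 (bystander)
- parts_bin: small open blue bin with metal bits, 100 x 140 x 60 (bystander)
- pliers: pliers with red handles, about 160 long, lying flat (bystander)
Mind the look-alikes: they are no part of the job. Leave any black or green look-alike of the roll_white alone.

How it is judged (in metres and radians):
On the way:
1. all three rolls on the spindle's shaft, snug against its flange (2.5 mm of gaps in all), lifted together clear of the cradle with the spindle's axis more than 85 mm above the bench (y of roll_amber in the frame of spindle between -0.05 and -0.006 m and x of roll_amber in the frame of spindle between -0.005 and 0.005 m and z of roll_amber in the frame of spindle between -0.006 and 0.006 m and y of roll_white in the frame of spindle between -0.05 and -0.006 m and x of roll_white in the frame of spindle between -0.005 and 0.005 m and z of roll_white in the frame of spindle between -0.006 and 0.006 m and y of roll_blue in the frame of spindle between -0.05 and -0.006 m and x of roll_blue in the frame of spindle between -0.005 and 0.005 m and z of roll_blue in the frame of spindle between -0.006 and 0.006 m and height (world z) of spindle above 0.085 m and contact force between each of roll_amber, roll_white, roll_blue and cradle below 0.01 N), for 0.2 s.
At the end, for the whole second after the job is handed in: Spindle home in both dispenser slots, handle on its old side (3 mm across, 4.5 mm along, axis 72 to 77.5 mm above the bench, 0.05 rad); all three rolls on its shaft, snug to the flange (gaps 2.5 mm in all: farthest roll centre at most 50 mm from the flange); at rest, released (x of spindle in the frame of dispenser between -0.003 and 0.003 m and y of spindle in the frame of dispenser between -0.0045 and 0.0045 m and z of spindle in the frame of dispenser between 0.072 and 0.0775 m and angle between the y axis of spindle and the y axis of dispenser, either way round below 0.05 rad and linear speed of each of spindle, roll_amber, roll_white, roll_blue below 0.02 m/s and y of roll_amber in the frame of spindle between -0.05 and -0.006 m and x of roll_amber in the frame of spindle between -0.005 and 0.005 m and z of roll_amber in the frame of spindle between -0.006 and 0.006 m and y of roll_white in the frame of spindle between -0.05 and -0.006 m and x of roll_white in the frame of spindle between -0.005 and 0.005 m and z of roll_white in the frame of spindle between -0.006 and 0.006 m and y of roll_blue in the frame of spindle between -0.05 and -0.006 m and x of roll_blue in the frame of spindle between -0.005 and 0.005 m and z of roll_blue in the frame of spindle between -0.006 and 0.006 m); the robot touches nothing.
It fails at once if a tape roll is pressed or knocked with more than 25 N by the spindle or against the cradle and its stop (contact force between any of roll_amber, roll_white, roll_blue and spindle above 25 N or contact force between any of roll_amber, roll_white, roll_blue and cradle above 25 N).
It fails at once if the spindle bears on the dispenser with more than 25 N (contact force between spindle and dispenser above 25 N).
It fails at once if the spindle or the hand bears on the cradle or its stop with more than 25 N (contact force between any of spindle, the arm, the fingers and cradle above 25 N).
It fails at once if a bystander is moved more than 15 mm (distance of any of screwdriver, masking_tape, meter, cleaner, wipes, parts_bin, pliers from where it was at the start of the episode above 0.015 m).
It also fails if it takes over 64 s, if anything falls off the work surface, if the arm or the gripper's body presses on something with over 40 N, if the wrist force passes 120 N, or if a joint passes its speed limit or range.

## Working session

There is one attempt and no reset: what is moved stays moved. The work goes in short steps, Python scripts to look and compute and a shell command to move; the robot and the scene stay as the last step left them, time stands still between calls to the robot, and variables do not carry over. Pictures are saved under pics/ and viewed, and the job is handed in when it is done.

```bash
mkdir -p pics; ls; python3 - <<'E'
from station import ctrl
import cv2, numpy as np
np.set_printoptions(precision=4,suppress=True)
s=ctrl.read_state(); print(s)
for n in ("scene","top","wrist"):
    c=ctrl.calibration(n); print(n,c["intrinsics"],c["pose"])
    im=ctrl.get_image(n); cv2.imwrite(f"pics/{n}0.png",im[:,:,::-1]); np.save(f"pics/{n}0.npy",im)
E
```

```text
pics
{'t': 0.0, 'joint_positions': array([-70.6459,  18.3536,  89.7089,   0.001 ,  72.0445,  -1.1464]), 'joint_vel': array([ 0.0027,  0.0641, -0.0206, -0.0294, -0.1028,  0.0169]), 'joint_efforts': array([ -0.0003, -41.5528, -23.4163,   0.0002,   0.008 ,  -0.    ]), 'tcp_pos': array([ 0.2012, -0.5381,  0.2414]), 'tool_rot': array([[ 0.9367,  0.3502, -0.0006],
       [ 0.3502, -0.9367,  0.0018],
       [ 0.0001, -0.0019, -1.    ]]), 'ft_force': array([-0.1936,  0.2886,  0.1452]), 'wrist_torque': array([ 0.0084,  0.0564, -0.019 ]), 'gripper_width': 0.08546405105300475}
scene [[391.1143   0.     248.7016]
 [  0.     391.1143 194.7556]
 [  0.       0.       1.    ]] [[-0.1777  0.784  -0.5948  1.1706]
 [ 0.9841  0.1417 -0.1073  0.1164]
 [ 0.0002 -0.6044 -0.7967  0.9915]
 [ 0.      0.      0.      1.    ]]
top [[447.5935   0.     254.3271]
 [  0.     447.5935 185.7452]
 [  0.       0.       1.    ]] [[ 0.0166 -0.9953  0.0956  0.3623]
 [-0.9998 -0.0177 -0.0106  0.0164]
 [ 0.0123 -0.0954 -0.9954  1.3275]
 [ 0.      0.      0.      1.    ]]
wrist [[297.3186   0.     251.4558]
 [  0.     297.3186 186.2645]
 [  0.       0.       1.    ]] [[ 0.3498 -0.899  -0.2636  0.2674]
 [-0.9368 -0.3364 -0.096  -0.514 ]
 [-0.0024  0.2806 -0.9598  0.3726]
 [ 0.      0.      0.      1.    ]]
```

View pics/scene0.png

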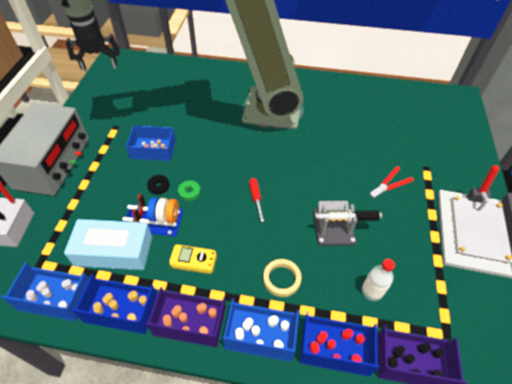

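View pics/top0.png

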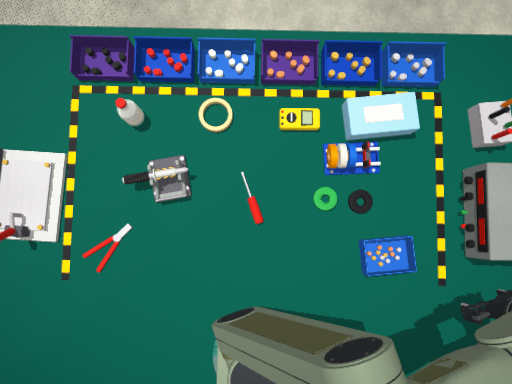

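View pics/wrist0.png

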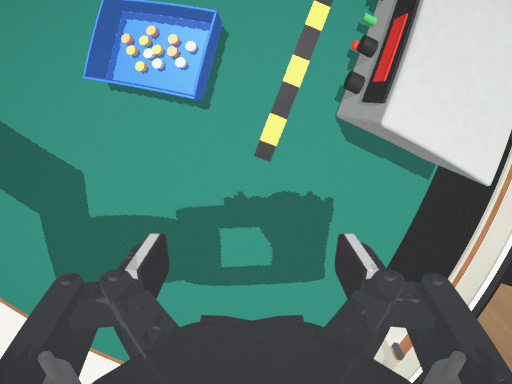

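```bash
python3 - <<'E'
import numpy as np, cv2
a=np.load("pics/top0.npy")[:,:,::-1]; b=np.load("pics/scene0.npy")[:,:,::-1]
def crop(im,x0,x1,y0,y1,s): return cv2.resize(im[y0:y1,x0:x1],None,fx=s,fy=s,interpolation=cv2.INTER_CUBIC)
cv2.imwrite("pics/c1.png",np.vstack([crop(a,110,210,140,215,7)]))
cv2.imwrite("pics/c2.png",np.vstack([crop(a,310,400,125,190,8)]))
cv2.imwrite("pics/c3.png",np.vstack([crop(b,110,200,180,245,8)]))
cv2.imwrite("pics/c4.png",np.vstack([crop(b,300,390,190,250,8)]))
E
```

```text
(no output)
```

View pics/c1.png

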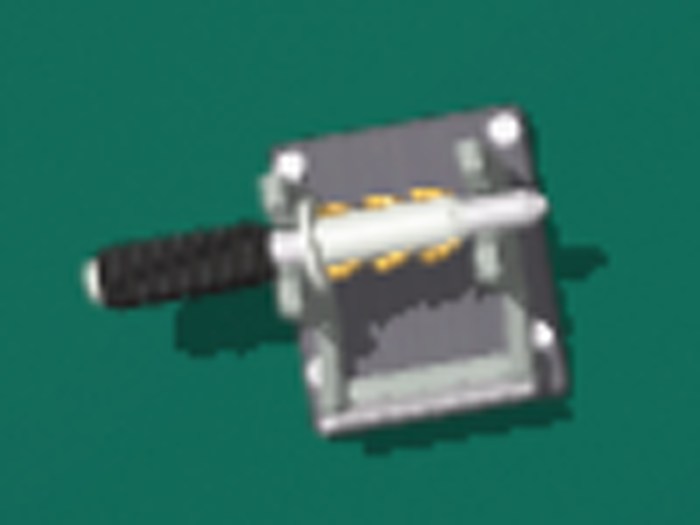

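View pics/c2.png

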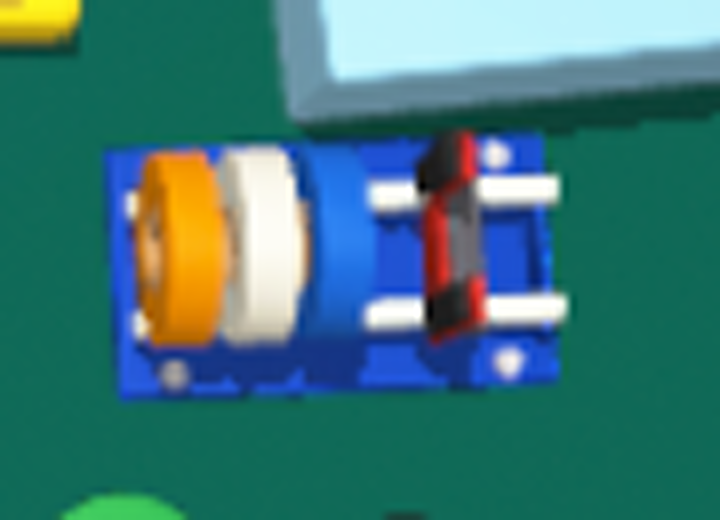

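View pics/c3.png

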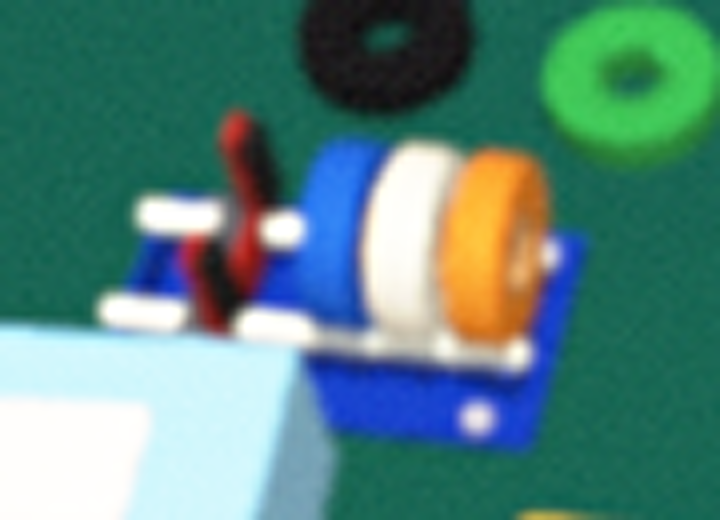

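View pics/c4.png

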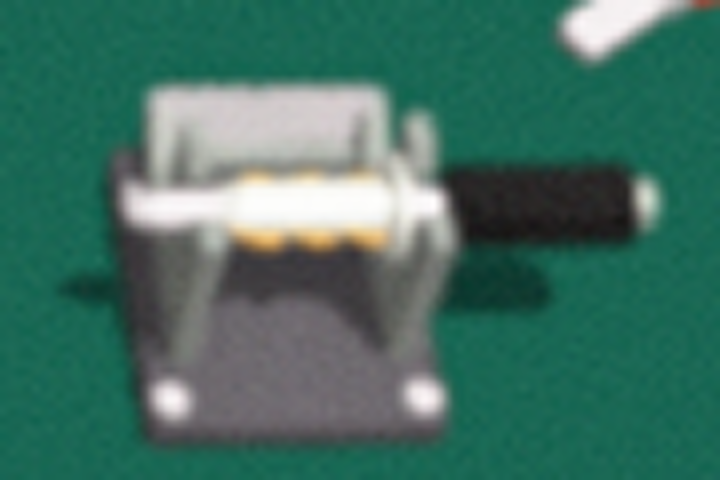

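```bash
cat > h.py <<'E'
import numpy as np, cv2
from station import ctrl
np.set_printoptions(precision=4,suppress=True)
def ray(name,uv,cal=None):
    c=cal or ctrl.calibration(name); K=np.array(c["intrinsics"]); T=np.array(c["pose"])
    x=(uv[0]-K[0,2])/K[0,0]; y=(uv[1]-K[1,2])/K[1,1]
    if name=="wrist":
        r=np.hypot(x,y); d=np.array([np.sin(r)*x/r,np.sin(r)*y/r,np.cos(r)])
    else: d=np.array([x,y,1.])
    d=T[:3,:3]@d
    return T[:3,3], d/np.linalg.norm(d)
def onz(name,uv,z,cal=None):
    o,d=ray(name,uv,cal); return o+d*(z-o[2])/d[2]
def tri(n1,uv1,n2,uv2,c1=None,c2=None):
    o1,d1=ray(n1,uv1,c1);o2,d2=ray(n2,uv2,c2)
    A=np.stack([d1,-d2],1); t=np.linalg.lstsq(A,o2-o1,rcond=None)[0]
    p,q=o1+t[0]*d1,o2+t[1]*d2; return (p+q)/2,np.linalg.norm(p-q)
def project(name,P,cal=None):
    c=cal or ctrl.calibration(name); K=np.array(c["intrinsics"]); T=np.array(c["pose"])
    p=T[:3,:3].T@(np.asarray(P)-T[:3,3])
    if name=="wrist":
        r=np.hypot(p[0],p[1]); th=np.arctan2(r,p[2]); u=np.array([p[0],p[1]])/r*th
    else: u=p[:2]/p[2]
    return u*K[0,0]+K[:2,2]
E
python3 - <<'E'
from h import *
f=lambda x0,y0,s,x,y:((x+.5)/s+x0-.5,(y+.5)/s+y0-.5)
t=lambda x,y,z:onz("top",f(110,140,7,x,y),z)
n=t(545,206,.075);e=t(85,280,.075);j=t(270,250,.075)
print("nose",n,"end",e,"junc",j,np.linalg.norm(n-e),np.linalg.norm(j-e))
d=(e-n)[:2];print("ang",np.degrees(np.arctan2(-d[0],d[1])))
g=lambda x,y,z:onz("top",f(310,125,8,x,y),z)
for p in [(105,150,.006),(118,398,.006),(545,135,.006),(560,380,.006)]:print(g(*p))
# rails ends
for p in [(128,205,.032),(558,188,.032),(138,325,.032),(568,306,.032)]:print("rail",g(*p))
# stop top face 0.084 ends
for p in [(425,180,.084),(425,330,.084),(460,132,.084),(470,330,.084)]:print("stop",g(*p))
for p in [(180,155,.095),(190,342,.06),(262,150,.095),(330,150,.095)]:print("roll",g(*p))
E
```

```text
nose [0.5265 0.1921 0.075 ] end [0.4933 0.3752 0.075 ] junc [0.5067 0.3018 0.075 ] 0.18602970351732168 0.0746477772011549
ang 10.292412437754376
[ 0.6206 -0.2006  0.006 ]
[ 0.5271 -0.2057  0.006 ]
[ 0.6295 -0.3662  0.006 ]
[ 0.5368 -0.3709  0.006 ]
rail [ 0.5952 -0.2049  0.032 ]
rail [ 0.6045 -0.3633  0.032 ]
rail [ 0.5509 -0.2086  0.032 ]
rail [ 0.5608 -0.3665  0.032 ]
stop [ 0.5968 -0.301   0.084 ]
stop [ 0.5434 -0.3006  0.084 ]
stop [ 0.6142 -0.3135  0.084 ]
stop [ 0.5437 -0.3165  0.084 ]
roll [ 0.6019 -0.2123  0.095 ]
roll [ 0.541  -0.2224  0.06  ]
roll [ 0.6043 -0.2411  0.095 ]
roll [ 0.6047 -0.2649  0.095 ]
```

```bash
python3 -m inch '[[[0.61,-0.744,0],0],[[0.61,-0.744,0],0],[[0.61,-0.744,0],0],[[0.61,-0.744,0],0],[[0.61,-0.744,0],0],[[0.61,-0.744,0],0],[[0.61,-0.744,0],0],[[0.61,-0.744,0],0],[[0.61,-0.744,0],0],[[0.61,-0.744,0],0],[[0.61,-0.744,0],0],[[0.61,-0.744,0],0]]'; python3 -m inch '[[[0.61,-0.744,0],0],[[0.61,-0.744,0],0],[[0.61,-0.744,0],0],[[0.61,-0.744,0],0]]'; python3 -m inch '[[[0,0,0],-1],[[0,0,0],-1],[[0,0,0],-1],[[0,0,0],-1],[[0,0,0],-1],[[0,0,0],-1],[[0,0,0],-1],[[0,0,0],-1],[[0,0,0],-1],[[0,0,0],-0.97],[[0,0,0],0]]'
python3 - <<'E'
from h import *
s=ctrl.read_state();print(s)
c=ctrl.calibration("wrist"); im=ctrl.get_image("wrist"); np.savez("pics/w1.npz",im=im,K=c["intrinsics"],T=c["pose"])
cv2.imwrite("pics/w1.png",cv2.resize(im[:,:,::-1],(800,600)))
E
```

```text
t: 1.65
tcp_pos: [0.4253, 0.1189, 0.2423]
tool_rot: [[0.936, 0.351, 0.0], [0.351, -0.936, -0.0], [0.0, 0.0, -1.0]]
ft_force: [0.5, -1.0, 0.1]
gripper_width: 0.0854
t: 2.15
tcp_pos: [0.5, 0.3373, 0.242]
tool_rot: [[0.937, 0.351, -0.0], [0.351, -0.937, -0.001], [-0.0, 0.0, -1.0]]
ft_force: [1.4, -0.9, 0.6]
gripper_width: 0.0854
t: 3.52
tcp_pos: [0.4996, 0.3354, 0.2419]
tool_rot: [[-0.177, 0.984, -0.001], [0.984, 0.177, -0.0], [-0.0, -0.001, -1.0]]
ft_force: [0.6, -0.1, -0.5]
gripper_width: 0.0851
{'t': 3.525, 'joint_positions': array([32.7823, 20.7692, 85.9943, -0.0057, 73.2782, 22.6143]), 'joint_vel': array([-0.0438, -0.0145, -0.1361,  0.0382, -0.0652,  2.0823]), 'joint_efforts': array([  0.0015, -44.0831, -23.6382,  -0.0013,   0.0033,  -0.2748]), 'tcp_pos': array([0.4996, 0.3354, 0.2419]), 'tool_rot': array([[-0.1766,  0.9843, -0.0006],
       [ 0.9843,  0.1766, -0.0005],
       [-0.0004, -0.0006, -1.    ]]), 'ft_force': array([ 0.6469, -0.1483, -0.4741]), 'wrist_torque': array([-0.0243,  0.0611,  0.0344]), 'gripper_width': 0.08513266988581998}
```

View pics/w1.png

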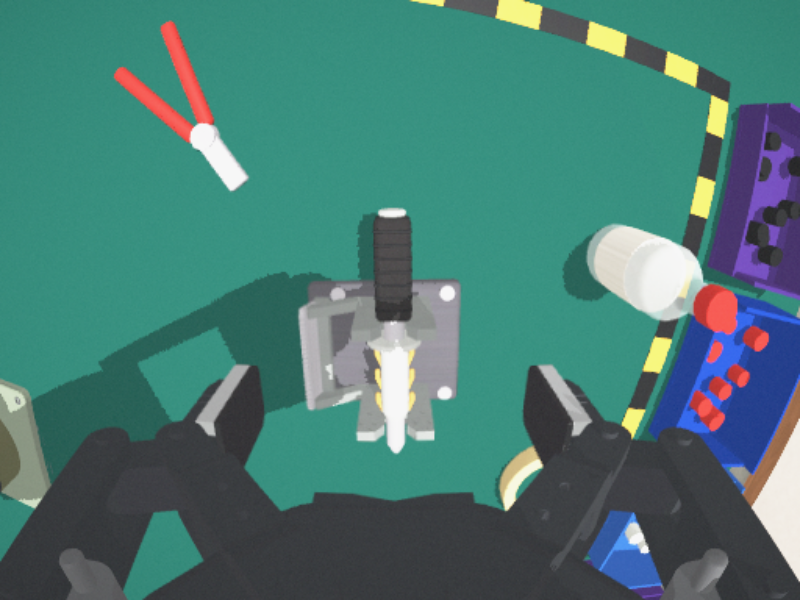

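```bash
python3 - <<'E'
from h import *
z=np.load("pics/w1.npz"); im=z["im"]; cal={"intrinsics":z["K"],"pose":z["T"]}
# rows across the handle: dark
g=im.max(2).astype(int)
for v in range(134,210,6):
    m=np.where(g[v,225:280]<75)[0]+225
    # keep run around 251
    r=[u for u in m if 236<=u<=266]
    if r: 
        u=(r[0]+r[-1])/2; p=onz("wrist",(u,v),.075,cal); print(v,r[0],r[-1],p)
for uv in [(391,209),(391,217),(394,320),(397,452)]:
    print(uv,onz("wrist",((uv[0]+.5)*.64-.5,(uv[1]+.5)*.64-.5),.075,cal))
cv2.imwrite("pics/w1c.png",cv2.resize(im[125:300,180:320,::-1],None,fx=3.4,fy=3.4,interpolation=cv2.INTER_CUBIC))
E
```

```text
140 240 261 [0.492 0.367 0.075]
146 239 262 [0.4931 0.361  0.075 ]
152 239 261 [0.4937 0.3548 0.075 ]
158 239 262 [0.4953 0.3488 0.075 ]
164 239 262 [0.4964 0.3426 0.075 ]
170 240 262 [0.498  0.3365 0.075 ]
176 240 262 [0.4991 0.3302 0.075 ]
182 239 262 [0.4997 0.3238 0.075 ]
188 240 263 [0.5019 0.3176 0.075 ]
194 241 262 [0.5031 0.3111 0.075 ]
200 241 262 [0.5042 0.3045 0.075 ]
(391, 209) [0.4905 0.3733 0.075 ]
(391, 217) [0.4914 0.3682 0.075 ]
(394, 320) [0.5057 0.2995 0.075 ]
(397, 452) [0.5274 0.1917 0.075 ]
```

View pics/w1c.png

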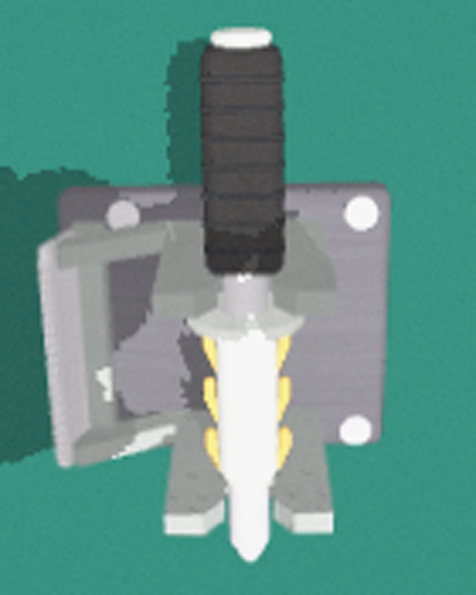

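```bash
python3 -m inch '[[[-0.01,0,0.55],-0.05],[[-0.01,0,0.55],-0.04],[[0,0,0.5],0],[[0,0,0],0],[[0,0,0],0]]'
python3 - <<'E'
from h import *
c=ctrl.calibration("wrist"); im=ctrl.get_image("wrist"); np.savez("pics/w2.npz",im=im,K=c["intrinsics"],T=c["pose"])
cv2.imwrite("pics/w2.png",cv2.resize(im[:,:,::-1],(800,600)))
cal=c; g=im.max(2).astype(int)
for v in range(100,270,10):
    m=np.where(g[v]<75)[0]; r=[u for u in m if 225<=u<=285]
    if r: u=(r[0]+r[-1])/2; print(v,r[0],r[-1],onz("wrist",(u,v),.075,cal))
E
```

```text
t: 4.2
tcp_pos: [0.5007, 0.3347, 0.1474]
tool_rot: [[-0.19, 0.982, 0.002], [0.982, 0.19, 0.001], [0.001, 0.002, -1.0]]
ft_force: [-0.4, -0.5, -0.4]
gripper_width: 0.0856
160 232 266 [0.4925 0.3644 0.075 ]
170 232 265 [0.4935 0.3573 0.075 ]
180 232 266 [0.4952 0.3502 0.075 ]
190 232 266 [0.4966 0.343  0.075 ]
200 232 265 [0.4976 0.3355 0.075 ]
210 233 265 [0.4994 0.3279 0.075 ]
220 233 265 [0.5009 0.3201 0.075 ]
230 234 265 [0.5028 0.3122 0.075 ]
240 234 265 [0.5044 0.3039 0.075 ]
```

View pics/w2.png

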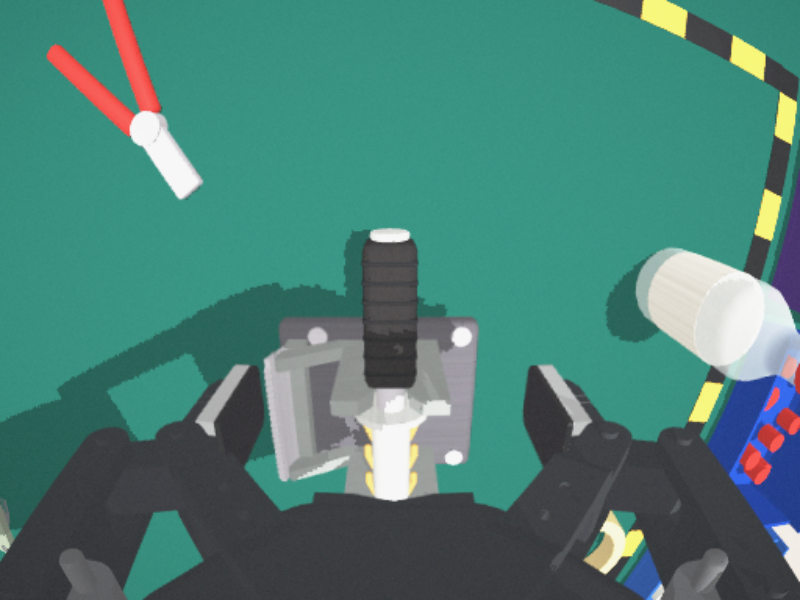

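```bash
python3 - <<'E'
from h import *
c=ctrl.calibration("wrist"); s=ctrl.read_state(); p=s["tcp_pos"];R=s["tool_rot"]
for y in (-.0425,0,.0425): print(project("wrist",p+R@np.array([0.011,y,0.0]),c))
z=np.load("pics/w2.npz");T=z["T"]; print(R.T@(T[:3,3]-p), R.T@T[:3,:3], s["gripper_width"],p)
im=z["im"]; g=im.max(2)
cv2.imwrite("pics/w2c.png",cv2.resize(im[220:300,110:400,::-1],None,fx=2.7,fy=2.7,interpolation=cv2.INTER_CUBIC))
# pad bright faces
for v in range(232,262,5): 
    m=np.where((im[v].min(1)>120))[0]; print(v,m.min() if len(m) else None, m[m<256].max() if (m<256).any() else None, m[m>256].min() if (m>256).any() else None, m.max() if len(m) else None)
E
```

```text
[167.5013 228.317 ]
[253.1943 229.4264]
[338.6109 228.1502]
[ 0.0709 -0.0009 -0.1306] [[-0.0006 -0.9599 -0.2804]
 [ 1.     -0.0004 -0.0009]
 [ 0.0008 -0.2804  0.9599]] 0.08551261290458864 [0.5009 0.3349 0.1479]
232 169 232 267 511
237 147 232 267 508
242 144 232 266 508
247 140 234 264 462
252 137 255 257 459
257 133 255 257 457
```

View pics/w2c.png

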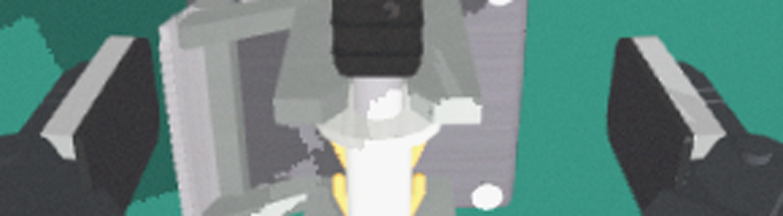

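```bash
python3 -m inch '[[[0,-0.02,0.3],-0.02],[[0,0,0.4],0],[[0,0,0.35],0],[[0,0,0.2],0],[[0,0,0.1],0],[[0,0,0],0]]'
python3 - <<'E'
from h import *
c=ctrl.calibration("wrist"); im=ctrl.get_image("wrist"); s=ctrl.read_state(); print(s["tcp_pos"],s["ft_force"],s["wrist_torque"])
cv2.imwrite("pics/w3.png",cv2.resize(im[:,:,::-1],(800,600)))
E
```

```text
t: 5.0
tcp_pos: [0.4991, 0.3343, 0.0657]
tool_rot: [[-0.193, 0.981, 0.001], [0.981, 0.193, 0.0], [0.0, 0.001, -1.0]]
ft_force: [0.8, 0.6, 0.0]
gripper_width: 0.0852
[0.4992 0.3344 0.0659] [-0.2081  0.4518  0.7631] [0.0407 0.0028 0.0081]
```

View pics/w3.png

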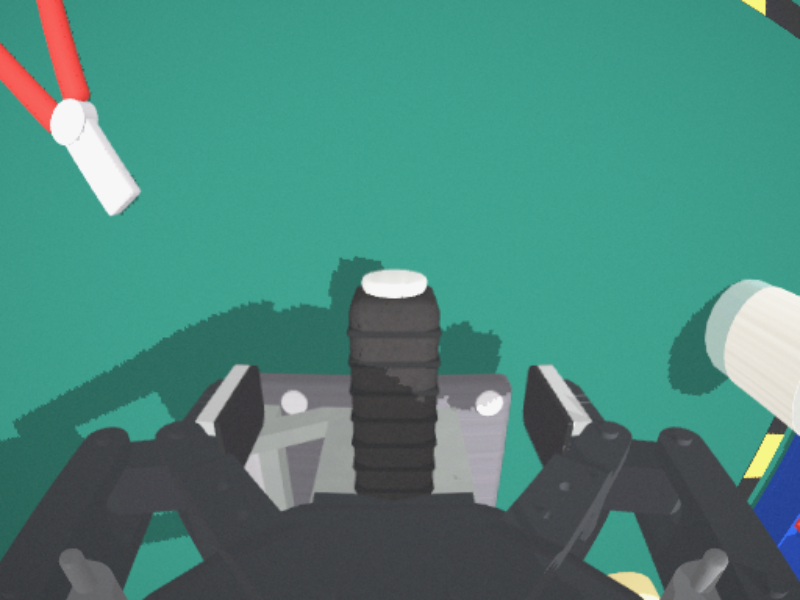

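```bash
python3 -m inch '[[[0,0,0],0],[[0,0,0],0],[[0,0,0],0],[[0,0,0],0],[[0,0,0],0],[[0,0,0],0],[[0,0,0],0],[[0,0,0],0]]' 1 20; python3 -m inch '[[[0,0,0],0],[[0,0,0],0],[[0,0,0],0],[[0,0,0],0]]' 1 60
python3 - <<'E'
from h import *
s=ctrl.read_state(); print(s["tcp_pos"],s["tool_rot"],s["ft_force"],s["wrist_torque"],s["gripper_width"])
E
```

```text
t: 6.05
tcp_pos: [0.4988, 0.334, 0.0654]
tool_rot: [[-0.193, 0.981, -0.0], [0.981, 0.193, -0.0], [-0.0, -0.0, -1.0]]
ft_force: [-1.1, -0.1, 1.7]
gripper_width: 0.0239
t: 6.55
tcp_pos: [0.4988, 0.3341, 0.0654]
tool_rot: [[-0.193, 0.981, 0.0], [0.981, 0.193, -0.0], [-0.0, 0.0, -1.0]]
ft_force: [-1.7, 0.5, 4.3]
gripper_width: 0.0231
[0.4988 0.3341 0.0654] [[-0.1932  0.9812  0.0001]
 [ 0.9812  0.1932 -0.0001]
 [-0.0001  0.0001 -1.    ]] [-1.7033  0.5067  4.2672] [-0.2657  0.1879 -0.1139] 0.02314694946683853
```

```bash
python3 -m inch '[[[0,0,-0.1],0],[[0,0,-0.15],0],[[0,0,-0.2],0],[[0,0,-0.3],0],[[0,0,-0.5],0],[[0,0,-0.5],0],[[0,0,-0.4],0],[[0,0,-0.2],0],[[0,0,0],0],[[0,0,0],0]]' 1 100
python3 - <<'E'
from h import *
s=ctrl.read_state(); print(s["tcp_pos"],s["tool_rot"],s["ft_force"],s["wrist_torque"],s["gripper_width"])
c=ctrl.calibration("wrist"); im=ctrl.get_image("wrist"); np.savez("pics/w4.npz",im=im,K=c["intrinsics"],T=c["pose"])
cv2.imwrite("pics/w4.png",cv2.resize(im[:,:,::-1],(800,600)))
for n in ("top","scene"):
    im=ctrl.get_image(n); np.save(f"pics/{n}4.npy",im)
a=np.load("pics/top4.npy")[:,:,::-1];b=np.load("pics/scene4.npy")[:,:,::-1]
cv2.imwrite("pics/c5.png",np.hstack([cv2.resize(a[110:230,100:240],None,fx=2.8,fy=2.8,interpolation=2),cv2.resize(b[130:250,270:410],None,fx=2.8,fy=2.8,interpolation=2)]))
E
```

```text
t: 7.8
tcp_pos: [0.4983, 0.3338, 0.2052]
tool_rot: [[-0.193, 0.981, -0.002], [0.981, 0.193, -0.001], [-0.001, -0.002, -1.0]]
ft_force: [0.4, 0.0, -1.4]
gripper_width: 0.0226
[0.4983 0.3338 0.2052] [[-0.1932  0.9812 -0.0018]
 [ 0.9812  0.1932 -0.0012]
 [-0.0008 -0.002  -1.    ]] [ 0.441   0.0383 -1.42  ] [ 0.0337  0.0277 -0.0309] 0.02262759784420384
```

View pics/w4.png

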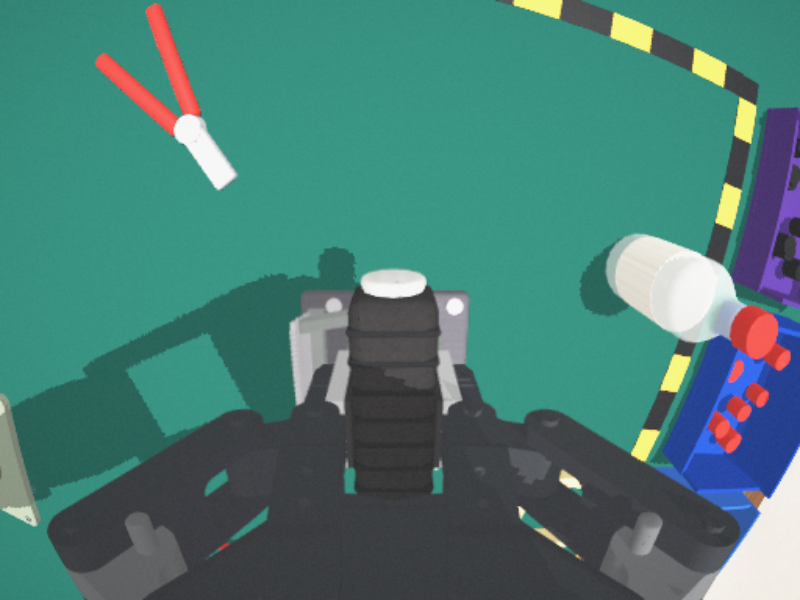

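View pics/c5.png

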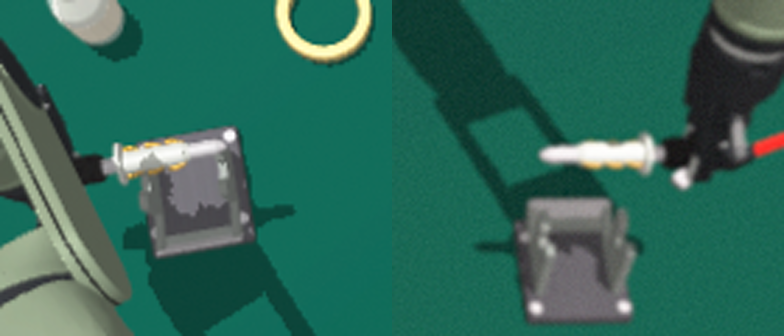

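```bash
python3 -m inch '[[[0,0,0],0.96],[[-0.9,0.054,0],0],[[-0.9,0.054,0],0],[[-0.95,0.054,0],0],[[-0.95,0.054,0],0],[[-0.95,0.054,0],0],[[-0.95,0.054,0],0],[[-0.95,0.054,0],0],[[-0.95,0.054,0],0],[[-0.95,0.054,0],0],[[-0.95,0.054,0],0],[[-0.95,0.054,0],0]]'; python3 -m inch '[[[-0.4,0.054,0],0],[[-0.4,0,0],0],[[0,0,0],0],[[0,0,0],0]]'
python3 - <<'E'
from h import *
s=ctrl.read_state(); print(s["tcp_pos"],s["tool_rot"],s["ft_force"],s["wrist_torque"],s["gripper_width"])
c=ctrl.calibration("wrist"); im=ctrl.get_image("wrist"); np.savez("pics/w5.npz",im=im,K=c["intrinsics"],T=c["pose"])
cv2.imwrite("pics/w5.png",cv2.resize(im[:,:,::-1],(800,600)))
E
```

```text
t: 9.45
tcp_pos: [0.5717, -0.2854, 0.2056]
tool_rot: [[-0.06, 0.998, -0.001], [0.998, 0.06, 0.001], [0.001, -0.001, -1.0]]
ft_force: [0.0, 0.4, -1.5]
gripper_width: 0.0224
t: 9.95
tcp_pos: [0.5778, -0.3304, 0.2061]
tool_rot: [[-0.061, 0.998, -0.001], [0.998, 0.061, 0.001], [0.001, -0.001, -1.0]]
ft_force: [0.8, -0.3, -1.1]
gripper_width: 0.023
[ 0.5778 -0.3304  0.2061] [[-0.0609  0.9981 -0.0007]
 [ 0.9981  0.0609  0.001 ]
 [ 0.001  -0.0007 -1.    ]] [ 0.7679 -0.2627 -1.0583] [0.0706 0.0237 0.0142] 0.022968126699792153
```

View pics/w5.png

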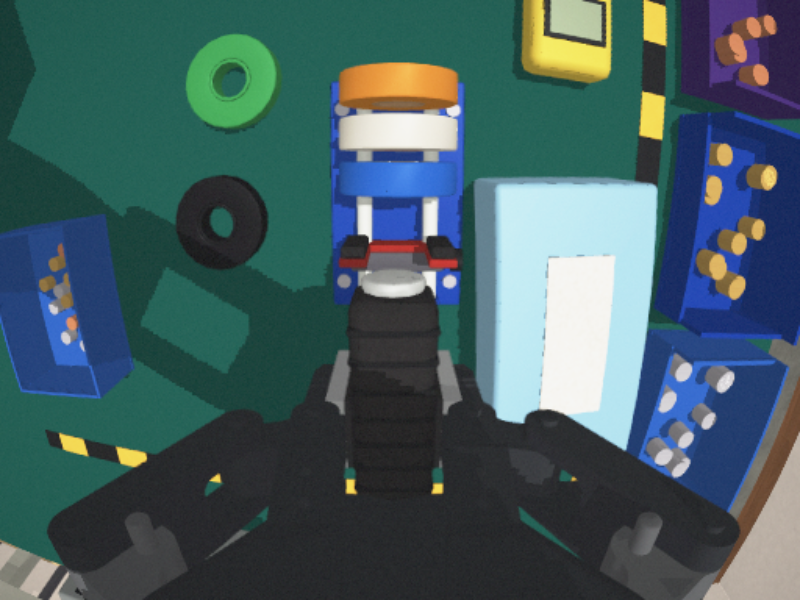

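```bash
python3 - <<'E'
from h import *
z=np.load("pics/w5.npz"); im=z["im"]; cal={"intrinsics":z["K"],"pose":z["T"]}
hsv=cv2.cvtColor(im,cv2.COLOR_RGB2HSV)
sub=im[35:205,200:310]
cv2.imwrite("pics/w5c.png",cv2.resize(sub[:,:,::-1],None,fx=4,fy=4,interpolation=cv2.INTER_CUBIC))
def mid(mask,v,lo=205,hi=305):
    m=np.where(mask[v,lo:hi])[0]+lo
    return (m.min(),m.max(),(m.min()+m.max())/2) if len(m) else None
H,S,V=hsv[...,0],hsv[...,1],hsv[...,2]
masks={"amber":(H>8)&(H<22)&(S>150)&(V>120),"white":(S<60)&(V>140),"blue":(H>100)&(H<115)&(S>130)&(V>150)}
for n,rows in {"amber":range(42,70,3),"white":range(74,97,3),"blue":range(104,126,3)}.items():
    for v in rows:
        r=mid(masks[n],v)
        if r: print(n,v,r,onz("wrist",(r[2],v),.06,cal), onz("wrist",(r[0]-.5,v),.06,cal)[0]-onz("wrist",(r[1]+.5,v),.06,cal)[0])
E
```

```text
amber 42 (np.int64(228), np.int64(280), np.float64(254.0)) [ 0.5716 -0.203   0.06  ] -0.04852464520831001
amber 45 (np.int64(220), np.int64(289), np.float64(254.5)) [ 0.5722 -0.2059  0.06  ] -0.06418808608976712
amber 48 (np.int64(217), np.int64(292), np.float64(254.5)) [ 0.5724 -0.2088  0.06  ] -0.06972452942963503
amber 51 (np.int64(217), np.int64(292), np.float64(254.5)) [ 0.5725 -0.2116  0.06  ] -0.06970773855374712
amber 54 (np.int64(218), np.int64(291), np.float64(254.5)) [ 0.5727 -0.2145  0.06  ] -0.06784304161097088
amber 57 (np.int64(218), np.int64(291), np.float64(254.5)) [ 0.5729 -0.2174  0.06  ] -0.06783620731266127
amber 60 (np.int64(218), np.int64(292), np.float64(255.0)) [ 0.5735 -0.2202  0.06  ] -0.06876050895175012
amber 63 (np.int64(218), np.int64(292), np.float64(255.0)) [ 0.5737 -0.223   0.06  ] -0.06876314840596143
amber 66 (np.int64(218), np.int64(291), np.float64(254.5)) [ 0.5734 -0.2259  0.06  ] -0.06784389595313367
amber 69 (np.int64(232), np.int64(276), np.float64(254.0)) [ 0.5731 -0.2288  0.06  ] -0.04113410600133349
white 74 (np.int64(222), np.int64(291), 
[... 952 characters left out ...]
np.float64(254.0)) [ 0.5753 -0.2643  0.06  ] -0.07870223096106455
blue 110 (np.int64(212), np.int64(296), np.float64(254.0)) [ 0.5755 -0.2671  0.06  ] -0.07878920437895554
blue 113 (np.int64(212), np.int64(296), np.float64(254.0)) [ 0.5756 -0.2698  0.06  ] -0.07888164761377536
blue 116 (np.int64(212), np.int64(296), np.float64(254.0)) [ 0.5758 -0.2726  0.06  ] -0.0789795877296029
blue 119 (np.int64(212), np.int64(295), np.float64(253.5)) [ 0.5755 -0.2755  0.06  ] -0.07813998221740803
blue 122 (np.int64(213), np.int64(295), np.float64(254.0)) [ 0.5761 -0.2782  0.06  ] -0.07730498745211467
blue 125 (np.int64(213), np.int64(293), np.float64(253.0)) [ 0.5754 -0.2811  0.06  ] -0.07552774488405511
```

View pics/w5c.png

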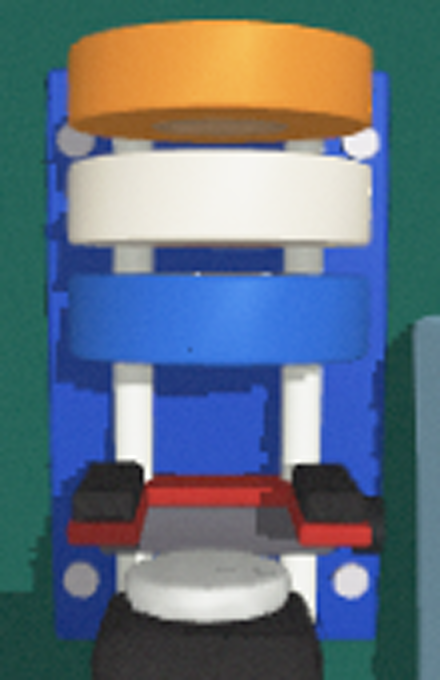

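```bash
python3 - <<'E'
from h import *
f=lambda x0,y0,s,x,y:((x+.5)/s+x0-.5,(y+.5)/s+y0-.5)
a=np.load("pics/top4.npy")[:,:,::-1];b=np.load("pics/scene4.npy")[:,:,::-1]
cv2.imwrite("pics/c6.png",np.hstack([cv2.resize(a[145:190,125:190],None,fx=6,fy=6,interpolation=2),cv2.resize(b[170:215,310:375],None,fx=6,fy=6,interpolation=2)]))
t,e=tri("top",f(100,110,2.8,224,146),"scene",f(270,130,2.8,541-392,154)); print("tip",t,e)
q,e=tri("top",f(100,110,2.8,119,163),"scene",f(270,130,2.8,645-392,155)); print("flange",q,e,np.linalg.norm(t-q),np.degrees(np.arcsin((t-q)[2]/np.linalg.norm(t-q))))
# expected from grip: TCP at lift
p=np.array([.4983,.3338,.2052]);ax=np.array([-.1932,.9812,0]);o=p+[0,0,.0096]-ax*.053
print("exp tip",o-ax*.092,"flange",o)
for P in (o-ax*.092,o): print(project("top",P),project("scene",P))
# plate yaw from w5
z=np.load("pics/w5.npz"); cal={"intrinsics":z["K"],"pose":z["T"]}
W=lambda x,y,zz:onz("wrist",f(200,35,4,x,y),zz,cal)
A=(W(47,75,.006)+W(388,75,.006))/2;B=(W(55,635,.006)+W(378,635,.006))/2
print("plate mids",A,B,np.degrees(np.arctan2((B-A)[0],-(B-A)[1])),np.linalg.norm(A-B))
A=(W(115,145,.032)+W(325,145,.032))/2;B=(W(115,450,.032)+W(321,450,.032))/2
print("rail mids",A,B,np.degrees(np.arctan2((B-A)[0],-(B-A)[1])), W(325,145,.032)-W(115,145,.032),W(321,450,.032)-W(115,450,.032))
for n,p in {"stopL":(82,520,.07),"buf":(110,515,.084),"bufback":(110,465,.084),"red_front":(215,505,.04),"redtopL":(110,541,.07)}.items(): print(n,W(*p))
E
```

```text
tip [0.5259 0.192  0.2154] 0.0006826794156186843
flange [0.5091 0.2853 0.2139] 0.000800862249019602 0.09478392177288897 0.8713873671573421
exp tip [0.5263 0.1915 0.2148] flange [0.5085 0.2818 0.2148]
[180.0584 161.6958] [322.786  184.9108]
[143.6543 168.0775] [358.8848 184.4694]
plate mids [ 0.5721 -0.204   0.006 ] [ 0.5817 -0.3645  0.006 ] 3.42928403095815 0.16084358294192724
rail mids [ 0.5739 -0.2272  0.032 ] [ 0.5782 -0.3061  0.032 ] 3.153914998155411 [0.0529 0.0033 0.    ] [0.0534 0.0033 0.    ]
stopL [ 0.5473 -0.3185  0.07  ]
buf [ 0.5547 -0.3139  0.084 ]
bufback [ 0.5542 -0.3029  0.084 ]
red_front [ 0.5782 -0.3191  0.04  ]
redtopL [ 0.554  -0.3231  0.07  ]
```

View pics/c6.png

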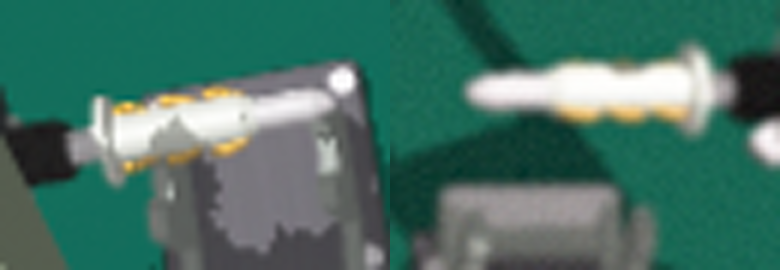

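```bash
python3 -m inch '[[[0.6,0.045,0],0.02],[[0.9,0,0],0],[[0.9,0,0],0],[[0.9,0,0],0],[[0.9,0,0.2],0],[[0.7,0,0.5],0],[[0.28,0,0.6],0],[[0,0,0.6],0],[[0,0,0.4],0],[[0,0,0.25],0],[[0,0,0],0],[[0,0,0],0]]'
python3 - <<'E'
from h import *
s=ctrl.read_state(); print(s["t"],s["tcp_pos"],s["tool_rot"],s["ft_force"],s["wrist_torque"],s["gripper_width"])
for n in ("top","scene"):
    im=ctrl.get_image(n); np.save(f"pics/{n}6.npy",im)
a=np.load("pics/top6.npy")[:,:,::-1];b=np.load("pics/scene6.npy")[:,:,::-1]
cv2.imwrite("pics/c7.png",np.hstack([cv2.resize(a[115:205,270:390],None,fx=3.3,fy=3.3,interpolation=2),cv2.resize(b[160:250,110:230],None,fx=3.3,fy=3.3,interpolation=2)]))
p=s["tcp_pos"];ax=s["tool_rot"][:,0];o=p+[0,0,.0096]-ax*.053
print("exp tip",o-ax*.092)
E
```

```text
t: 11.5
tcp_pos: [0.5635, -0.0208, 0.0544]
tool_rot: [[-0.058, 0.998, 0.002], [0.998, 0.058, -0.0], [-0.0, 0.002, -1.0]]
ft_force: [0.3, -0.0, -0.9]
gripper_width: 0.0224
11.5 [ 0.5635 -0.0208  0.0544] [[-0.0577  0.9983  0.0022]
 [ 0.9983  0.0577 -0.0002]
 [-0.0003  0.0021 -1.    ]] [ 0.3248 -0.0001 -0.8921] [ 0.068   0.0009 -0.0398] 0.02240600326664181
exp tip [ 0.5718 -0.1656  0.064 ]
```

View pics/c7.png

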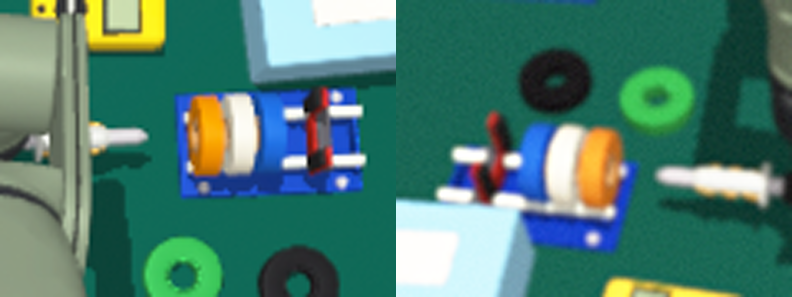

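```bash
python3 -m inch '[[[0,-0.01,0.065],0],[[0,0,0],0],[[0,0,0],0],[[0,0,0],0]]'
python3 - <<'E'
from h import *
f=lambda x0,y0,s,x,y:((x+.5)/s+x0-.5,(y+.5)/s+y0-.5)
print(tri("top",f(270,115,3.3,148,135.5),"scene",f(110,160,3.3,656-396,175)))
s=ctrl.read_state(); print(s["t"],s["tcp_pos"],s["ft_force"],s["wrist_torque"])
a=np.load("pics/top6.npy")[:,:,::-1];b=np.load("pics/scene6.npy")[:,:,::-1]
cv2.imwrite("pics/c8.png",np.hstack([cv2.resize(a[125:190,300:365],None,fx=6,fy=6,interpolation=2),cv2.resize(b[185:250,145:210],None,fx=6,fy=6,interpolation=2)]))
# expected bore center projections: amber +y face
for y in (-.205,-.2): 
    P=[.5745-.0577*(y+.227),y,.06]; print(y,project("top",P),project("scene",P))
E
```

```text
t: 12.1
tcp_pos: [0.5621, -0.021, 0.0494]
tool_rot: [[-0.058, 0.998, 0.0], [0.998, 0.058, -0.0], [-0.0, 0.0, -1.0]]
ft_force: [-0.5, 0.4, -1.2]
gripper_width: 0.0225
(array([ 0.5728, -0.1676,  0.0643]), np.float64(0.00021537071706328732))
12.1 [ 0.5621 -0.021   0.0494] [-0.5421  0.3945 -1.1523] [ 0.1128 -0.0602  0.0333]
-0.205 [327.2628 156.0605] [176.0393 211.7352]
-0.2 [325.5232 156.1279] [177.7343 211.9074]
```

View pics/c8.png

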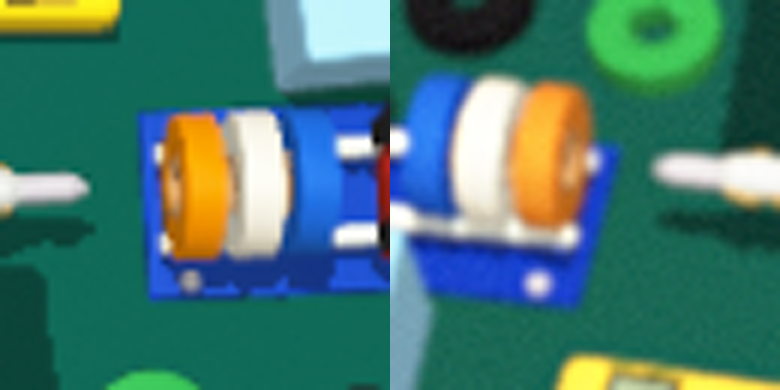

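```bash
python3 -m inch '[[[-0.1,0.01,-0.015],0],[[-0.15,0,0],0],[[-0.15,0,0],0],[[-0.15,0,0],0],[[-0.15,0,0],0],[[-0.15,0,0],0],[[-0.1,0,0],0],[[0,0,0],0]]'
python3 - <<'E'
from h import *
s=ctrl.read_state(); print(s["t"],s["tcp_pos"],s["ft_force"],s["wrist_torque"])
a=ctrl.get_image("top")[:,:,::-1];b=ctrl.get_image("scene")[:,:,::-1]
cv2.imwrite("pics/c9.png",np.hstack([cv2.resize(a[125:190,300:365],None,fx=6,fy=6,interpolation=2),cv2.resize(b[185:250,145:210],None,fx=6,fy=6,interpolation=2)]))
E
```

```text
t: 13.1
tcp_pos: [0.566, -0.0783, 0.0503]
tool_rot: [[-0.057, 0.998, 0.0], [0.998, 0.057, -0.0], [-0.0, 0.0, -1.0]]
ft_force: [-0.8, 0.6, -1.1]
gripper_width: 0.0229
13.1 [ 0.566  -0.0783  0.0503] [-0.8373  0.5581 -1.1283] [ 0.0324 -0.004   0.0238]
```

View pics/c9.png

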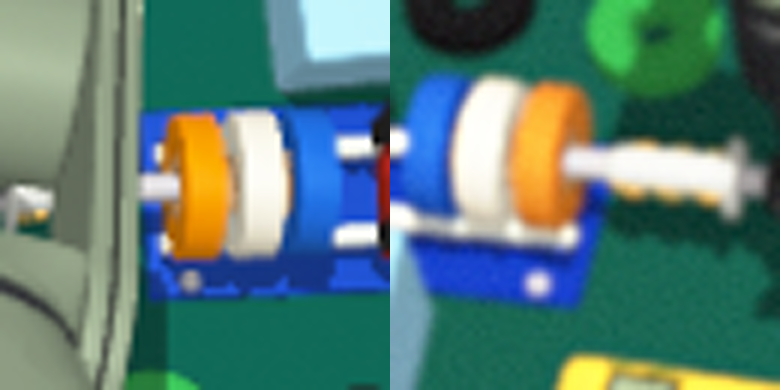

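```bash
python3 -m inch '[[[-0.1,0,0],0],[[-0.1,0,0],0],[[-0.1,0,0],0],[[-0.1,0,0],0],[[-0.1,0,0],0]]';  python3 -m inch '[[[-0.1,0,0],0],[[-0.1,0,0],0],[[-0.1,0,0],0]]'
python3 - <<'E'
from h import *
s=ctrl.read_state(); print(s["t"],s["tcp_pos"],s["ft_force"],s["wrist_torque"])
a=ctrl.get_image("top")[:,:,::-1];b=ctrl.get_image("scene")[:,:,::-1]
cv2.imwrite("pics/c10.png",np.hstack([cv2.resize(a[125:190,300:365],None,fx=6,fy=6,interpolation=2),cv2.resize(b[185:250,145:210],None,fx=6,fy=6,interpolation=2)]))
E
```

```text
t: 13.82
tcp_pos: [0.5677, -0.1082, 0.0503]
tool_rot: [[-0.057, 0.998, -0.0], [0.998, 0.057, -0.0], [-0.0, -0.0, -1.0]]
ft_force: [-0.3, 0.3, -1.5]
gripper_width: 0.023
t: 14.2
tcp_pos: [0.5687, -0.126, 0.0503]
tool_rot: [[-0.058, 0.998, -0.0], [0.998, 0.058, 0.0], [0.0, -0.0, -1.0]]
ft_force: [-0.4, 0.3, -0.8]
gripper_width: 0.0225
14.2 [ 0.5687 -0.126   0.0503] [-0.3546  0.3195 -0.7789] [ 0.1383  0.1078 -0.0312]
```

View pics/c10.png

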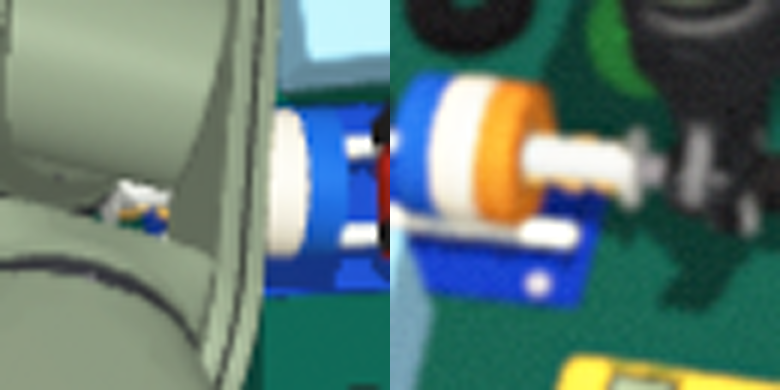

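```bash
for i in 1 2 ; do python3 -m inch '[[[-0.08,0,0],0],[[-0.08,0,0],0],[[-0.08,0,0],0]]'; done;  python3 -m inch '[[[-0.06,0,0],0],[[-0.06,0,0],0]]'
```

```text
t: 14.68
tcp_pos: [0.5696, -0.1404, 0.0503]
tool_rot: [[-0.058, 0.998, 0.0], [0.998, 0.058, -0.0], [-0.0, 0.0, -1.0]]
ft_force: [-0.7, 0.5, -2.0]
gripper_width: 0.0228
t: 15.05
tcp_pos: [0.5704, -0.1548, 0.0503]
tool_rot: [[-0.058, 0.998, 0.0], [0.998, 0.058, -0.0], [-0.0, 0.0, -1.0]]
ft_force: [0.4, 1.2, -0.2]
gripper_width: 0.0228
t: 15.3
tcp_pos: [0.5708, -0.1619, 0.0503]
tool_rot: [[-0.058, 0.998, -0.0], [0.998, 0.058, -0.0], [-0.0, -0.0, -1.0]]
ft_force: [-0.2, 0.3, -0.5]
gripper_width: 0.0227
```

```bash
for i in 1 2 3; do python3 -m inch '[[[-0.06,0,0],0],[[-0.06,0,0],0]]' | grep -v rot; done
```

```text
t: 15.55
tcp_pos: [0.5712, -0.169, 0.0503]
ft_force: [-1.7, 1.8, -0.6]
gripper_width: 0.0226
t: 15.8
tcp_pos: [0.5716, -0.1762, 0.0503]
ft_force: [-0.6, 1.5, 0.0]
gripper_width: 0.0227
t: 16.05
tcp_pos: [0.572, -0.1834, 0.0503]
ft_force: [-0.7, 1.7, -0.7]
gripper_width: 0.0227
```

```bash
python3 - <<'E'
from h import *
a=ctrl.get_image("top")[:,:,::-1];b=ctrl.get_image("scene")[:,:,::-1]
cv2.imwrite("pics/c11.png",np.hstack([cv2.resize(a[125:190,315:380],None,fx=6,fy=6,interpolation=2),cv2.resize(b[185:250,130:195],None,fx=6,fy=6,interpolation=2)]))
E
```

```text
(no output)
```

View pics/c11.png

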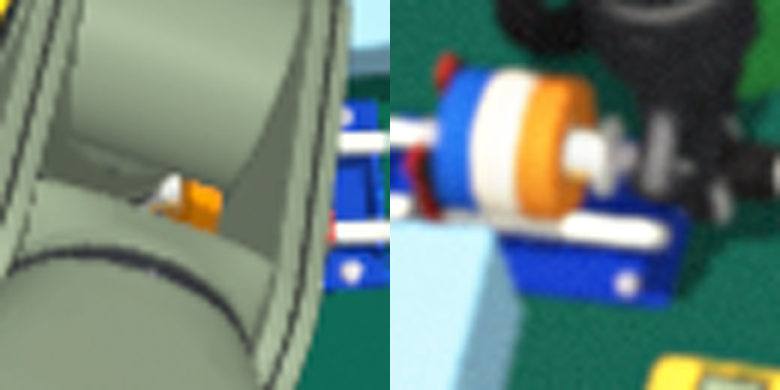

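```bash
for i in 1 2 ; do python3 -m inch '[[[-0.03,0,0],0],[[-0.03,0,0],0]]' | grep -v rot; done
```

```text
t: 16.4
tcp_pos: [0.5722, -0.1868, 0.0503]
ft_force: [0.1, 1.4, -0.3]
gripper_width: 0.0229
t: 16.65
tcp_pos: [0.5723, -0.1902, 0.0503]
ft_force: [-1.1, 3.7, 0.5]
gripper_width: 0.023
```

```bash
for i in 1 2 ; do python3 -m inch '[[[-0.03,0,0],0],[[-0.03,0,0],0]]' | grep -v rot; done
```

```text
t: 16.9
tcp_pos: [0.5726, -0.1941, 0.0503]
ft_force: [-1.3, 2.3, -0.9]
gripper_width: 0.0226
t: 17.15
tcp_pos: [0.5728, -0.1978, 0.0503]
ft_force: [-0.8, 2.7, -0.7]
gripper_width: 0.0227
```

```bash
for i in 1 2 ; do python3 -m inch '[[[-0.02,0,0],0],[[-0.02,0,0],0]]' | grep -v rot; done; python3 - <<'E'
from h import *
b=ctrl.get_image("scene")[:,:,::-1]
cv2.imwrite("pics/c12.png",cv2.resize(b[185:250,125:205],None,fx=8,fy=8,interpolation=2))
E
```

```text
t: 17.4
tcp_pos: [0.573, -0.1996, 0.0503]
ft_force: [-0.8, 7.1, 1.6]
gripper_width: 0.0227
t: 17.65
tcp_pos: [0.5731, -0.2005, 0.0504]
ft_force: [-0.7, 11.2, 2.1]
gripper_width: 0.0228
```

View pics/c12.png

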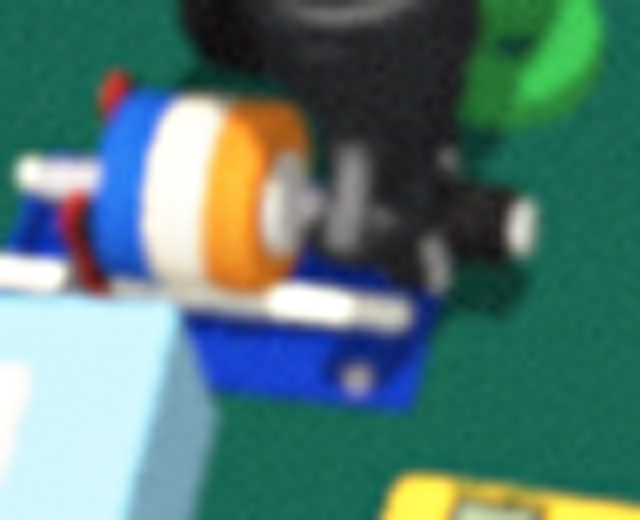

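```bash
python3 -m inch '[[[-0.02,0,0],0],[[0,0,0],0]]' | grep -v rot;python3 -m inch '[[[0,0,0],0]]' | grep -v rot
```

```text
t: 17.95
tcp_pos: [0.5731, -0.201, 0.0504]
ft_force: [-1.2, 12.1, 2.0]
gripper_width: 0.0229
t: 18.08
tcp_pos: [0.5731, -0.201, 0.0504]
ft_force: [-0.3, 12.1, 3.0]
gripper_width: 0.0224
```

```bash
python3 -m inch '[[[0.03,0,0],0],[[0.03,0,0],0],[[0.05,0,0],0],[[0.05,0,0],0],[[0,0,0],0]]' 1 120 | grep -v rot; python3 -m inch '[[[0,0,-0.03],0],[[0,0,-0.05],0],[[0,0,-0.05],0],[[0,0,-0.05],0]]' | grep -v rot
python3 - <<'E'
from h import *
s=ctrl.read_state(); print(s["t"],s["tcp_pos"],s["ft_force"],s["wrist_torque"])
b=ctrl.get_image("scene")[:,:,::-1]
cv2.imwrite("pics/c13.png",cv2.resize(b[185:250,125:205],None,fx=8,fy=8,interpolation=2))
E
```

```text
t: 18.7
tcp_pos: [0.5727, -0.1943, 0.0504]
ft_force: [-1.7, -0.1, -0.1]
gripper_width: 0.0222
t: 19.2
tcp_pos: [0.5727, -0.194, 0.0613]
ft_force: [-0.1, 0.5, -2.9]
gripper_width: 0.0223
19.2 [ 0.5727 -0.194   0.0613] [-0.1135  0.5006 -2.9152] [ 0.2066 -0.0589 -0.034 ]
```

View pics/c13.png

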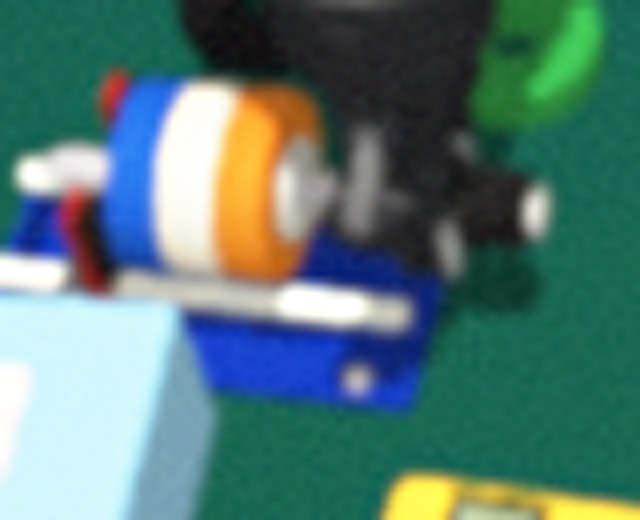

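```bash
python3 -m inch '[[[0,0,-0.1],0],[[0,0,-0.2],0],[[0,0,-0.3],0],[[0,0,-0.4],0],[[0,0,-0.4],0],[[0,0,-0.4],0],[[0,0,-0.3],0],[[0,0,-0.15],0],[[0,0,0],0],[[0,0,0],0],[[0,0,0],0]]' | grep -v rot
python3 - <<'E'
from h import *
s=ctrl.read_state(); print(s["t"],s["tcp_pos"],s["tool_rot"],s["ft_force"],s["wrist_torque"])
b=ctrl.get_image("scene")[:,:,::-1]; a=ctrl.get_image("top")[:,:,::-1]
np.save("pics/scene14.npy",b)
cv2.imwrite("pics/c14.png",np.hstack([cv2.resize(b[140:240,115:235],None,fx=5,fy=5,interpolation=2)]))
cv2.imwrite("pics/c14t.png",a)
E
```

```text
t: 20.62
tcp_pos: [0.5723, -0.1939, 0.1952]
ft_force: [0.1, 0.6, -3.7]
gripper_width: 0.0226
20.625 [ 0.5723 -0.1939  0.1952] [[-0.0576  0.9983 -0.0017]
 [ 0.9983  0.0576  0.0005]
 [ 0.0006 -0.0016 -1.    ]] [ 0.069   0.6387 -3.6795] [ 0.2658  0.0435 -0.0018]
```

View pics/c14.png

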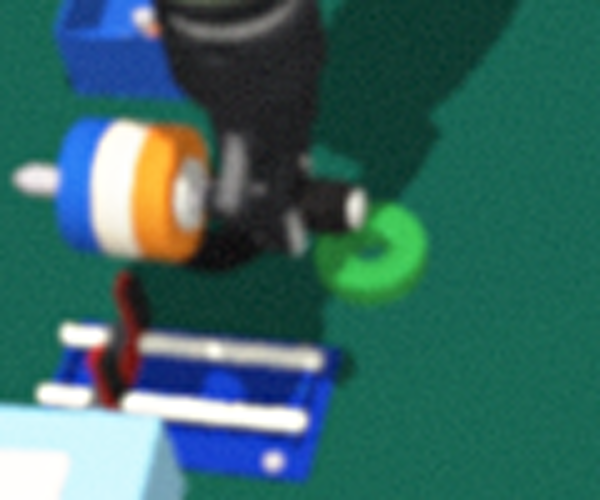

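View pics/c14t.png

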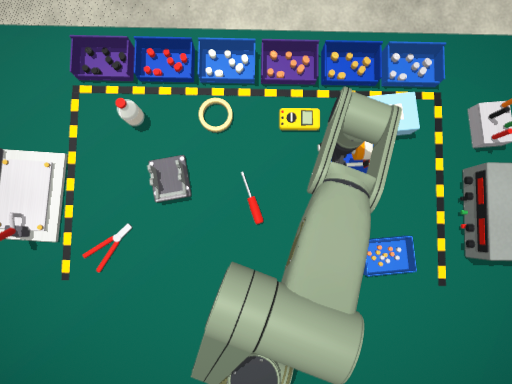

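```bash
python3 -m inch '[[[0,0,-0.1],-0.49],[[0.3,0,-0.1],-0.49],[[0.6,0.05,0],0],[[0.8,0.05,0],0],[[0.9,0.05,0],0],[[0.9,0.05,0],0],[[0.9,0.05,0],0],[[0.9,0.05,0],0],[[0.9,0.05,0],0],[[0.9,0.05,0],0],[[0.8,0.05,0],0],[[0.6,0.05,0],0]]' | grep -v rot;  python3 -m inch '[[[0.37,0,0],0],[[0,0,0],0],[[0,0,0],0],[[0,0,0],0]]'
python3 - <<'E'
from h import *
s=ctrl.read_state(); print(s["t"],s["tcp_pos"],s["tool_rot"],s["ft_force"],s["wrist_torque"],s["gripper_width"])
b=ctrl.get_image("scene")[:,:,::-1]; a=ctrl.get_image("top")[:,:,::-1]
np.save("pics/scene15.npy",b);np.save("pics/top15.npy",a)
cv2.imwrite("pics/c15.png",np.hstack([cv2.resize(a[130:210,110:210],None,fx=4,fy=4,interpolation=2),cv2.resize(b[165:245,300:400],None,fx=4,fy=4,interpolation=2)]))
E
```

```text
t: 22.22
tcp_pos: [0.5044, 0.3146, 0.2079]
ft_force: [0.3, -0.7, -3.1]
gripper_width: 0.0224
t: 22.72
tcp_pos: [0.5008, 0.333, 0.2081]
tool_rot: [[-0.192, 0.981, 0.0], [0.981, 0.192, -0.0], [-0.0, -0.0, -1.0]]
ft_force: [0.2, 0.0, -3.2]
gripper_width: 0.0221
22.725 [0.5008 0.333  0.2081] [[-0.1918  0.9814  0.0001]
 [ 0.9814  0.1918 -0.0005]
 [-0.0005 -0.     -1.    ]] [ 0.2383  0.0468 -3.2278] [ 0.3028  0.0431 -0.0125] 0.022051519438597195
```

View pics/c15.png

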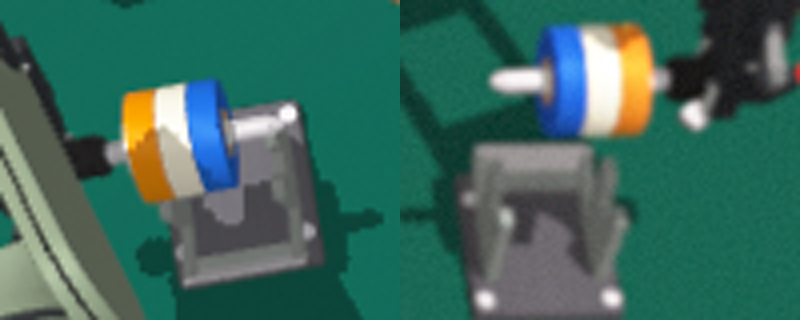

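```bash
python3 -m inch '[[[0.025,-0.03,0],-0.01],[[0,0,0],0],[[0,0,0],0]]'; python3 - <<'E'
from h import *
f=lambda x0,y0,s,x,y:((x+.5)/s+x0-.5,(y+.5)/s+y0-.5)
a=np.load("pics/top15.npy");b=np.load("pics/scene15.npy")
cv2.imwrite("pics/c16.png",np.hstack([cv2.resize(a[145:190,135:200],None,fx=6,fy=6,interpolation=2),cv2.resize(b[165:210,315:380],None,fx=6,fy=6,interpolation=2)]))
p=np.array([.5008,.3330,.2081]);ax=np.array([-.1918,.9814,0]);o=p+[0,0,.0096]-ax*.053
for y in (-.092,-.057,0.004): P=o+ax*y; print(P,project("top",P),project("scene",P))
E
```

```text
t: 23.2
tcp_pos: [0.4984, 0.3352, 0.2081]
tool_rot: [[-0.195, 0.981, 0.0], [0.981, 0.195, -0.0], [-0.0, 0.0, -1.0]]
ft_force: [-0.6, -0.2, -2.8]
gripper_width: 0.022
[0.5286 0.1907 0.2177] [180.2431 160.6192] [322.5712 184.8478]
[0.5219 0.225  0.2177] [166.3792 163.0288] [336.3638 184.6944]
[0.5102 0.2849 0.2177] [142.1567 167.2386] [360.3819 184.4273]
```

View pics/c16.png

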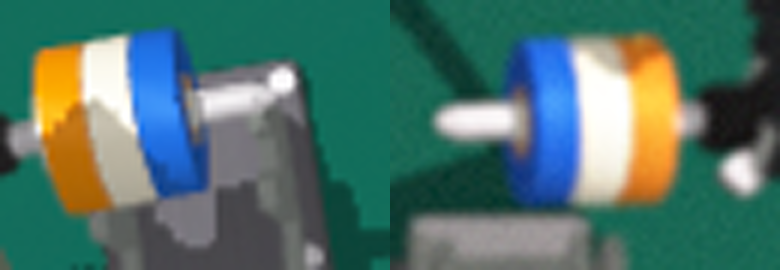

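```bash
python3 -m inch '[[[-0.02,0,0.1],0],[[0,0,0.2],0],[[0,0,0.35],0],[[0,0,0.35],0],[[0,0,0.35],0],[[0,0,0.3],0],[[0,0,0.2],0],[[0,0,0.1],0],[[0,0,0],0],[[0,0,0],0]]'; python3 - <<'E'
from h import *
s=ctrl.read_state(); print(s["t"],s["tcp_pos"],s["tool_rot"],s["ft_force"],s["wrist_torque"],s["gripper_width"])
b=ctrl.get_image("scene")[:,:,::-1]; a=ctrl.get_image("top")[:,:,::-1]
cv2.imwrite("pics/c17.png",np.hstack([cv2.resize(a[140:215,120:195],None,fx=5.2,fy=5.2,interpolation=2),cv2.resize(b[180:255,305:380],None,fx=5.2,fy=5.2,interpolation=2)]))
E
```

```text
t: 24.45
tcp_pos: [0.4991, 0.3343, 0.0918]
tool_rot: [[-0.195, 0.981, 0.001], [0.981, 0.195, 0.001], [0.0, 0.001, -1.0]]
ft_force: [-0.6, -0.4, -4.0]
gripper_width: 0.0224
24.45 [0.4991 0.3343 0.0918] [[-0.1946  0.9809  0.0013]
 [ 0.9809  0.1946  0.0007]
 [ 0.0004  0.0014 -1.    ]] [-0.5714 -0.4409 -3.9543] [0.2406 0.0187 0.0294] 0.022380927736942238
```

View pics/c17.png

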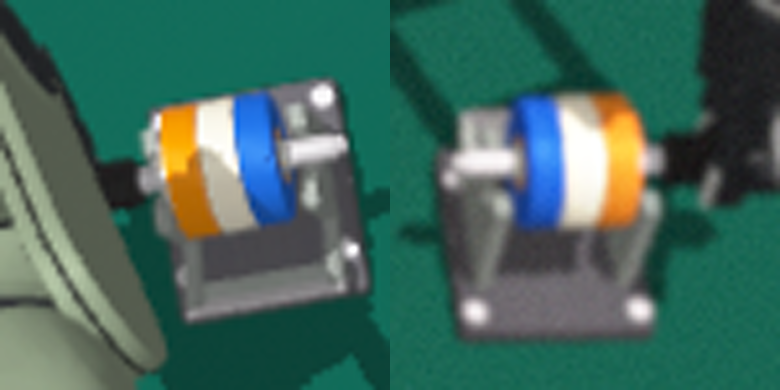

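```bash
python3 -m inch '[[[0,0,0.05],0],[[0,0,0.05],0],[[0,0,0.05],0],[[0,0,0.05],0],[[0,0,0],0]]'|grep -v rot; python3 -m inch '[[[0,0,0.05],0],[[0,0,0.05],0],[[0,0,0],0]]'|grep -v rot
```

```text
t: 25.18
tcp_pos: [0.4985, 0.334, 0.0787]
ft_force: [0.3, 0.1, -3.8]
gripper_width: 0.022
t: 25.55
tcp_pos: [0.4985, 0.334, 0.0727]
ft_force: [-0.9, 0.0, -3.0]
gripper_width: 0.0221
```

```bash
python3 -m inch '[[[0,0,0.04],0],[[0,0,0.04],0],[[0,0,0],0]]'|grep -v rot; python3 -m inch '[[[0,0,0.02],0],[[0,0,0],0]]'|grep -v rot
```

```text
t: 25.92
tcp_pos: [0.4985, 0.334, 0.068]
ft_force: [0.2, -0.9, -3.3]
gripper_width: 0.0225
t: 26.18
tcp_pos: [0.4986, 0.334, 0.067]
ft_force: [-0.3, -0.3, -2.8]
gripper_width: 0.0226
```

```bash
python3 -m inch '[[[0,0,0.02],0],[[0,0,0],0]]'|grep -v rot; python3 - <<'E'
from h import *
b=ctrl.get_image("scene")[:,:,::-1]; a=ctrl.get_image("top")[:,:,::-1]
cv2.imwrite("pics/c18.png",np.hstack([cv2.resize(a[140:215,120:195],None,fx=5.2,fy=5.2,interpolation=2),cv2.resize(b[180:255,305:380],None,fx=5.2,fy=5.2,interpolation=2)]))
E
```

```text
t: 26.42
tcp_pos: [0.4988, 0.3342, 0.066]
ft_force: [-1.7, 0.8, -2.7]
gripper_width: 0.0224
```

View pics/c18.png

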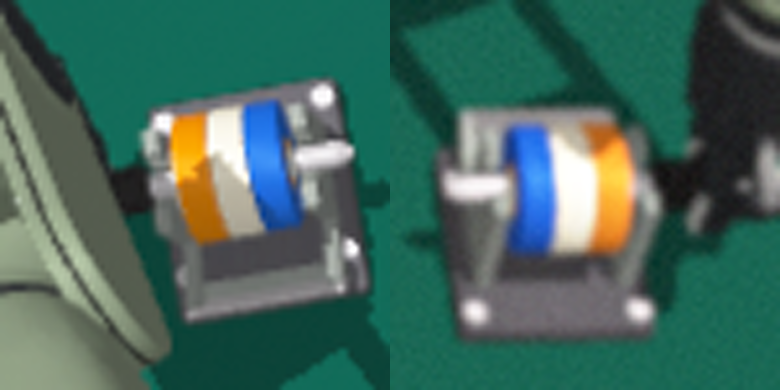

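```bash
python3 -m inch '[[[0,0,0.01],0],[[0,0,0],0]]'|grep -v rot;python3 -m inch '[[[0,0,0.01],0],[[0,0,0],0]]'|grep -v rot
```

```text
t: 26.78
tcp_pos: [0.4989, 0.3342, 0.0657]
ft_force: [-0.5, 0.2, 0.6]
gripper_width: 0.0225
t: 27.02
tcp_pos: [0.4988, 0.3342, 0.0655]
ft_force: [-1.1, -0.5, 5.0]
gripper_width: 0.0222
```

```bash
python3 -m inch '[[[0,0,0],0],[[0,0,0],0],[[0,0,0],0]]' 1 20|grep -v rot;python3 -m inch '[[[0,0,0],0],[[0,0,0],0],[[0,0,0],0],[[0,0,0],0],[[0,0,0],0],[[0,0,0],0],[[0,0,0],0]]' -1|grep -v rot
python3 - <<'E'
from h import *
c=ctrl.calibration("wrist"); im=ctrl.get_image("wrist"); s=ctrl.read_state(); print(s["tcp_pos"],s["ft_force"],s["wrist_torque"])
cv2.imwrite("pics/w7.png",cv2.resize(im[:,:,::-1],(800,600)))
E
```

```text
t: 27.4
tcp_pos: [0.4988, 0.3342, 0.0655]
ft_force: [-1.7, 0.5, 5.6]
gripper_width: 0.0225
t: 28.28
tcp_pos: [0.4987, 0.3341, 0.0647]
ft_force: [0.1, -0.3, -0.3]
gripper_width: 0.0851
[0.4987 0.3341 0.0647] [-0.667   0.1396 -0.6828] [-0.0053  0.031  -0.0149]
```

View pics/w7.png

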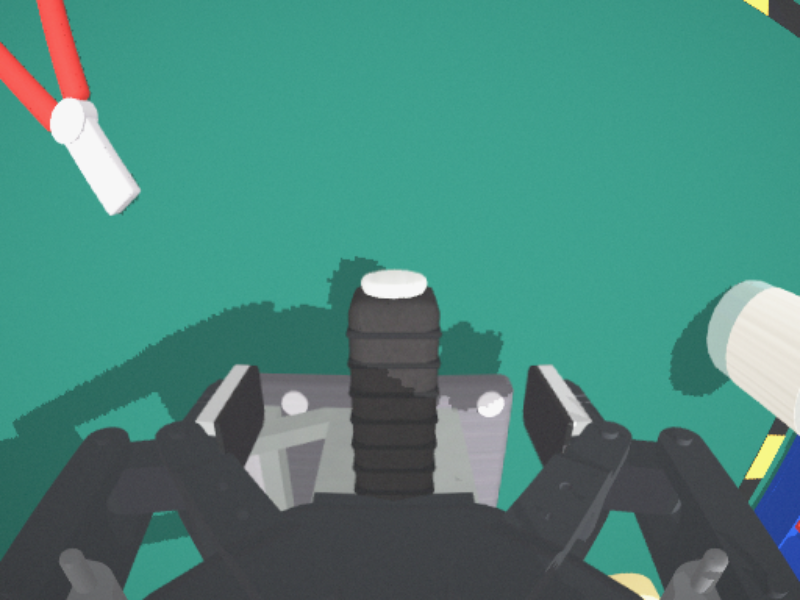

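```bash
python3 -m inch '[[[0,0,-0.1],0],[[0,0,-0.2],0],[[0,0,-0.4],0],[[0,0,-0.6],0],[[0,0,-0.6],0],[[0,0,-0.6],0],[[0,0,-0.4],0],[[0.0,0,0],0],[[0,0,0],0]]'|grep -v rot
python3 - <<'E'
from h import *
c=ctrl.calibration("wrist"); im=ctrl.get_image("wrist"); np.savez("pics/w8.npz",im=im,K=c["intrinsics"],T=c["pose"])
cv2.imwrite("pics/w8.png",cv2.resize(im[125:300,180:320,::-1],None,fx=3.4,fy=3.4,interpolation=cv2.INTER_CUBIC))
b=ctrl.get_image("scene")[:,:,::-1]; a=ctrl.get_image("top")[:,:,::-1]
cv2.imwrite("pics/c19.png",np.hstack([cv2.resize(a[140:215,120:195],None,fx=5.2,fy=5.2,interpolation=2),cv2.resize(b[180:255,305:380],None,fx=5.2,fy=5.2,interpolation=2)]))
cv2.imwrite("pics/s19.png",b)
E
```

```text
t: 29.45
tcp_pos: [0.4981, 0.3337, 0.2379]
ft_force: [0.3, 0.3, -0.8]
gripper_width: 0.0852
```

View pics/w8.png

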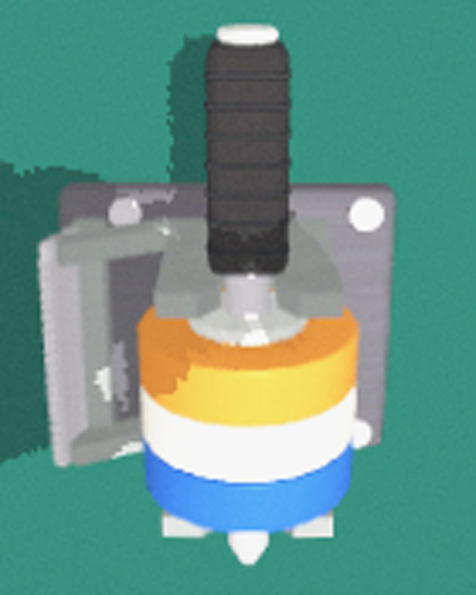

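View pics/c19.png

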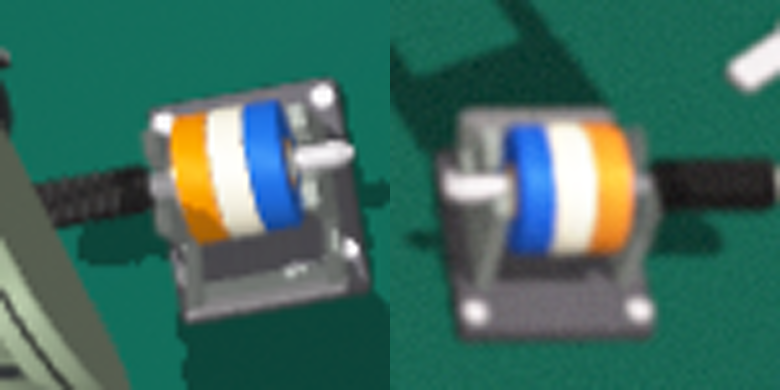

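View pics/s19.png

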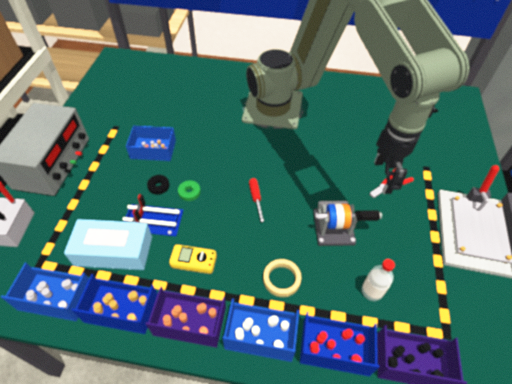

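```bash
python3 - <<'E'
from h import *
f=lambda x0,y0,s,x,y:((x+.5)/s+x0-.5,(y+.5)/s+y0-.5)
o=np.array([.4988,.3341,.075]);ax=np.array([-.194,.981,0]);o=o-ax*.053
for nm in ("w1","w8"):
    z=np.load(f"pics/{nm}.npz"); cal={"intrinsics":z["K"],"pose":z["T"]}
    W=lambda x,y,zz:(onz("wrist",f(180,125,3.4,x,y),zz,cal)-o)@ax
    pts={"w1":[(240,46,.075),(242,272,.075),(250,560,.075)],"w8":[(248,43,.075),(248,273,.075),(249,563,.075)]}[nm]
    print(nm,[round(W(*p),4) for p in pts])
for zz in (.107,.110): print(zz,[round(W(*p,zz),4) for p in [(249,370),(249,424),(249,483),(249,532)]])
E
```

```text
w1 [np.float64(0.0885), np.float64(0.0177), np.float64(-0.0926)]
w8 [np.float64(0.0884), np.float64(0.0174), np.float64(-0.0924)]
0.107 [np.float64(-0.0006), np.float64(-0.0182), np.float64(-0.0386), np.float64(-0.0568)]
0.11 [np.float64(0.0009), np.float64(-0.0165), np.float64(-0.0368), np.float64(-0.0547)]
```

```bash
python3 -c "
from station import ctrl
print(ctrl.finish_job(), ctrl.read_state()['t'])"
```

```text
the job is handed in; nothing more can be done
the job is handed in; nothing more can be done
```

The dispenser is reloaded and the job is handed in: all three rolls are on the spindle and it is back in both slots, handle on its old side. The robot reports no verdict, so what follows rests on my own checks. The last logged time before handing in was 29.5 s of the 64 s allowed.

**What I did:** I gripped the spindle by its handle and threaded it through amber, white and blue. I then pushed on against the stop until the force climbed steeply, to a steady 12.1 N. I backed off 7 mm, lifted the three as one stack to about 205 mm axis height, and lowered the spindle until it bore lightly on the slot floors, with about 8–9 N on the slots. Then I let go and raised the hand clear.

**Last checks:**
- **Spindle position:** in the wrist camera the handle ends and tip are within 0.3 mm along the axis of where they were before the job.
- **Rolls snug:** the stack measures about 56 mm from the flange to the far face. Three 19 mm rolls make 57 mm, so there are no gaps within about 2 mm of measuring error.
- **Forces:** the largest force I read at the wrist was about 12 N. I had no direct reading of the contact forces themselves.
- **Surroundings:** in the pictures the cradle is empty, nothing else on the bench looks moved, and the gripper is open and clear.

**Disagreements:** the wrist camera's calibration was about 1 mm off sideways against the gripper pads, and the top camera about 1.5–2 mm. I corrected for the wrist error. No check failed.

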